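# Close the cutter box before flouring the table

### The job

The table is about to be floured: slide the blue lid fully shut over the brass pastry cutters in its box. The lid has no handle, so press down on it and drag it along by friction. Leave the yellow and green lids where they are.

Things in the scene. Friction and masses are not known exactly. Their poses are not given: they have to be found in the camera images.
- lid_blue (a joint): How far the blue lid has slid shut, in m: 0 = parked, compartment wide open; 0.080 = fully shut at its end stop. Starts at 0 to 0.025. Slides along the x axis of blue_mid, no spring, resists with about 1.5 N, stays where left. It does not sink when pressed; pressed with about 10 N, closed fingertips grip it by friction.
- blue_mid (a point): Middle of the top of the blue lid (moves with it), 50 mm above the table. Lid of the beech box with brass ring cutters. Flat painted plate 80 mm long (along its x axis) by 59 mm wide (y), flush with the rims. Its z axis is up; its x axis points the way the lid closes, from the parked end to the open compartment, roughly away from the robot.
- yellow_mid (a point): Middle of the top of the yellow lid (moves with it), 50 mm above the table. Lid of the beech box with dark wooden stamps. To stay put. All three boxes are alike but for lid colour and content, and their order varies: fixed to the table, 190 x 84 x 50 mm high, 12 mm side rims, 15 mm end rims, open compartment 80 x 60 mm, 38 mm deep.
- green_mid (a point): Middle of the top of the green lid (moves with it), 50 mm above the table. Lid of the beech box with steel piping nozzles. To stay put. Axes here and at yellow_mid are as for blue_mid. Other things on the table stand clear of the boxes.
There are look-alikes about, which are no part of the job. What is shaped like the part that bears lid_blue but purple or red is not meant.

How it is judged:
At the end, for the whole second after the job is handed in: The blue lid is shut to within 12 mm of its end stop and at rest; the yellow and green lids are within 12 mm of where they started (value of joint lid_blue above 0.068 m and velocity of joint lid_blue below 0.01 m/s and not (distance of yellow_mid from where it was at the start of the episode above 0.012 m) and not (distance of green_mid from where it was at the start of the episode above 0.012 m)); the robot touches nothing.
It fails at once if the yellow lid is slid more than 12 mm (distance of yellow_mid from where it was at the start of the episode above 0.012 m).
It fails at once if the green lid is slid more than 12 mm (distance of green_mid from where it was at the start of the episode above 0.012 m).
It also fails if it takes over 32 s, if anything falls off the work surface, if the arm or the gripper's body presses on something with over 40 N, if the wrist force passes 120 N, or if a joint passes its speed limit or range.

### The arm

A 6-joint arm with a two-finger parallel gripper is mounted at the origin on the work surface. World frame = base frame: x ahead of the robot, y to its left, z up, the work surface at z = 0. Lengths are in m, angles in rad, forces in N, time in s.
With the tool pointing down it reaches from about 0.375 to 0.975 m from the base axis. Payload 3.8 kg.
Tool frame: the origin (TCP) lies at the very end of the fingers, on their centre line; the grasp point (between the pads) lies 19 mm behind it; z points along the fingers, y is the direction in which the jaws open and shut (so a half turn about z gives the same grasp; the last joint's range is limited). The gripper opens to 88 mm and grips with 3 to 60 N. Pads are 18 mm wide; open, the fingers measure 123 mm over their backs; the gripper's body (75 mm by 187 mm) begins 45 mm behind the grasp point.
Start: joints at [-1.294, 0.264, 1.604, -0, 1.274, -0.037], TCP at [0.208, -0.642, 0.239] pointing down, gripper open.
Joint ranges: [-2.63, 2.63], [-0.94, 2.18], [0.31, 2.57], [-1.31, 4.45], [0, 2.66], [-2.55, 2.55]. Speed limits (rad/s): [2.57, 2.57, 3.14, 3.14, 3.14, 3.14].

### API

Orientations are given as a rotation vector (axis times angle).
In Python, from station import env gives the robot as it stands.
- The arm moves only by the tool drive_tool, never from a script. Its argument "series" is one flat list of numbers, 7 for each row, row after row: the turn, a rotation vector about the tool's x, y, z in degrees, then the shift along the tool's x, y, z in mm, then the closure, from 0 (fully open) to 1 (shut). A call has 1 to 20 rows; each row shifts and turns the commanded pose from where the row before left it, along the tool's axes as they then stand; what a row does not reach is not made up. A row lasts 1/8 s, in which the tool goes at most 62.5 mm and 10.7 degrees, less where a joint would pass 70% of its speed; a pose out of reach is approached as far as the arm can. A call with a gripper value outside its range is refused whole. The fingers move at their own pace and stop on an object; the grip force is fixed at half the most. Time passes only in rows, so rows that do not move let the fingers close. It gives the time, the measured TCP pose, the force and the opening at its end, in the units of the state.
- env.sense(): the state, without advancing time (a new reading comes with each control period).
- env.grab_frame(name): name is "side" or "top"; returns a dict with "color" (480x640x3 uint8, red, green, blue), "K" (3x3 intrinsics, pixels), "R" (3x3) and "t" (3): a world point X has camera coordinates R X + t. Camera axes: x right, y down, z forward; pixel columns grow to the right and rows downward; lengths in m; the calibration is good to about 2 mm. A picture is of the moment at which its call begins. There is no depth.
- env.job_done(): hands the job in, once; it reports no verdict.
The state is a dict: "time": time; "q": joint angles; "qvel": joint speeds; "joint_torque": joint torques, N m; "tool_pos": TCP position; "ee_rot": TCP orientation; "force": force on the tool from outside, world axes, zero at the start; "wrist_torque": the same for the moment, N m; "opening": finger opening in m.
Only numpy, scipy, OpenCV 4.12 (cv2) and the standard library are available. Lean on these libraries where they do the work, as an engineer would, in place of code of your own. Each camera call takes 0.05 s, during which the arm holds its last target. There are 200 camera calls.

## Working session

There is one attempt and no reset: what is moved stays moved. The work goes in short steps, Python scripts to look and compute and a tool call to move; the robot and the scene stay as the last step left them, time stands still between calls to the robot, and variables do not carry over. Pictures are saved under pics/ and viewed, about 8 in all and at most 12, crops included, and the job is handed in when it is done.

Besides the shell and the picture viewer there is one more tool, called after "Request:" by a JSON object that holds its "op" and its "data". drive_tool: Moves the arm, as the interface text tells. Its arguments: {"type":"object","properties":{"series":{"type":"array","items":{"type":"number"}}},"required":["series"]}

```bash
mkdir -p pics; cat > h.py <<'E'
import numpy as np, cv2
from station import env
from scipy.spatial.transform import Rotation as Rn
def grab(n,f):
    d=env.grab_frame(n); cv2.imwrite('pics/'+f,d['color'][:,:,::-1]); np.savez('pics/'+f+'.npz',**d); return d
def back(d,u,v,z):
    K,R,t=d['K'],d['R'],d['t']; r=R.T@np.linalg.solve(K,[u,v,1.]); c=-R.T@t
    return c+r*(z-c[2])/r[2]
E
python3 - <<'E'
from h import *
for n in('top','side'):
    d=grab(n,n+'0.png'); print(n,-d['R'].T@d['t'])
s=env.sense(); print(s)
E
```

```text
top [0.32661393 0.01751114 0.7893549 ]
side [-0.03746083  0.6563602   0.65807263]
{'time': 0.1, 'q': array([-1.29386160e+00,  2.64670380e-01,  1.60523798e+00, -6.31432920e-06,
        1.27372868e+00, -3.69290934e-02]), 'qvel': array([-0.0011122 , -0.00042055, -0.00368582, -0.00116427,  0.00065894,
        0.00116977]), 'joint_torque': array([-4.72202919e-04, -5.03619647e+01, -3.58070397e+01,  7.31326011e-02,
        2.32747151e-02, -5.28114265e-05]), 'tool_pos': array([ 0.20819551, -0.64140265,  0.23751725]), 'ee_rot': array([-3.10098249e+00, -4.90680754e-01,  3.93601043e-04]), 'force': array([-0.16205817,  0.61124849,  0.06695945]), 'wrist_torque': array([0.02561486, 0.00096286, 0.00901621]), 'opening': 0.0883286996515241}
```

View pics/top0.png

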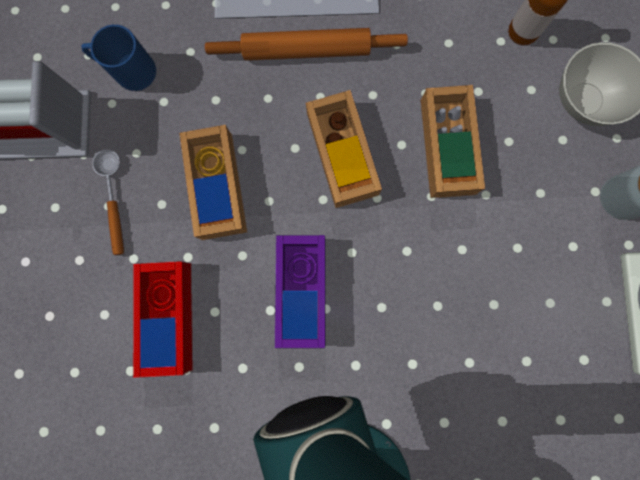

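View pics/side0.png

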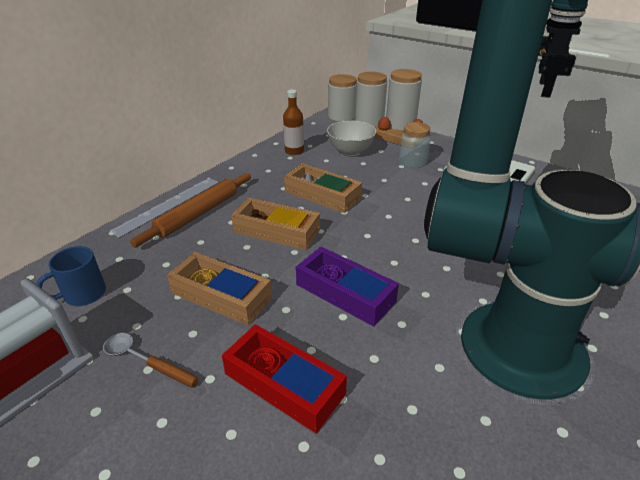

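The top view shows the beech box with the blue lid and brass rings at about (212,182), with the lid at about (214,199). The purple and red boxes are decoys. The yellow lid is at about (350,161) and the green at about (457,155). The side view shows the same layout, with the beech box at about (220,285) and nothing tall right beside it.

```bash
python3 - <<'E'
from h import *
d=dict(np.load('pics/top0.png.npz'))
im=d['color']; hsv=cv2.cvtColor(im,cv2.COLOR_RGB2HSV)
m=cv2.inRange(hsv,(105,120,60),(125,255,255)); z=np.zeros_like(m); z[120:245,170:250]=m[120:245,170:250]
c=max(cv2.findContours(z,0,2)[0],key=cv2.contourArea)
r=cv2.minAreaRect(c); b=cv2.boxPoints(r); print(r,b)
P=np.array([back(d,u+.0,v+.0,.05) for u,v in b]); print(P.round(4),P.mean(0))
for i in range(4): e=P[(i+1)%4]-P[i]; print(np.linalg.norm(e),np.degrees(np.arctan2(e[1],e[0])))
x=cv2.resize(im[110:250,160:400],None,fx=3.3,fy=3.3,interpolation=cv2.INTER_CUBIC); cv2.imwrite('pics/crop.png',x[:,:,::-1])
E
```

```text
((212.34681701660156, 198.25433349609375), (44.704811096191406, 32.99641418457031), 81.25383758544922) [[192.6416  178.67052]
 [225.25433 173.65318]
 [232.05203 217.83815]
 [199.4393  222.85548]]
[[0.5329 0.2557 0.05  ]
 [0.5401 0.1984 0.05  ]
 [0.4613 0.1866 0.05  ]
 [0.4542 0.2431 0.05  ]] [0.49712485 0.22097173 0.05      ]
0.05773035567617922 -82.82284221616956
0.07971824950415707 -171.44241312225412
0.0569903391122449 97.16037787228177
0.07972282785531444 9.089571363792784
```

View pics/crop.png

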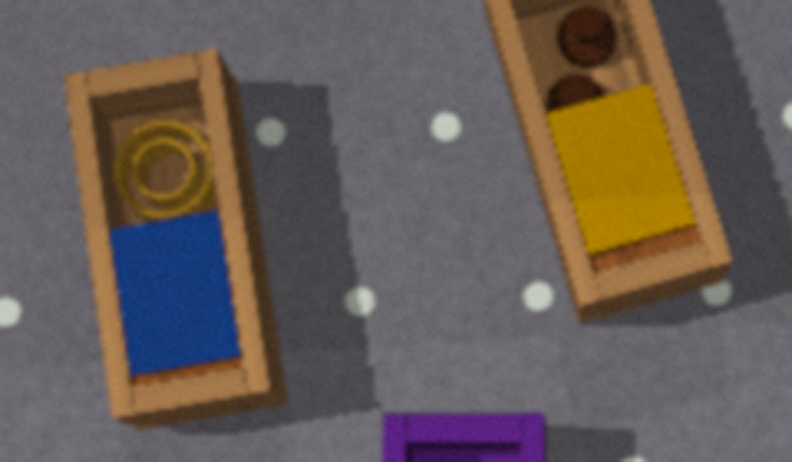

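```bash
python3 - <<'E'
from h import *
d=dict(np.load('pics/top0.png.npz'))
C=dict(fl=(66,76),fr=(218,50),nl=(115,418),nr=(272,400))
P={k:back(d,160+(u-1)/3.3,110+(v-1)/3.3,.05) for k,(u,v) in C.items()}
for k in P: print(k,P[k].round(4))
e=P['fl']-P['nl'];f=P['fr']-P['nr']
for g in(e,f):print(np.linalg.norm(g),np.degrees(np.arctan2(g[1],g[0])))
m=sum(P.values())/4; print(m)
a=np.radians(8.5); ax=np.array([np.cos(a),np.sin(a),0]); l=np.array([.4971,.221,.05])
print('lid along axis rel. box centre',(l-m)@ax,'lid joint est',(l-m)@ax+.04, 'lat',(l-m)@[-ax[1],ax[0],0])
s=env.sense(); print(Rn.from_rotvec(s['ee_rot']).as_matrix().round(3))
E
```

```text
fl [0.6173 0.2797 0.05  ]
fr [0.6291 0.1976 0.05  ]
nl [0.4309 0.2514 0.05  ]
nr [0.4379 0.1692 0.05  ]
0.18856478355402423 8.617425501046405
0.19328384923285935 8.453329663562942
[0.52881369 0.22447656 0.05      ]
lid along axis rel. box centre -0.03187921474374086 lid joint est 0.008120785256259144 lat 0.0012492076087457192
[[ 0.951  0.309 -0.001]
 [ 0.309 -0.951  0.002]
 [ 0.    -0.002 -1.   ]]
```

Request:
{"op": "drive_tool", "data": {"series": [0,0,0,41,-38,0,1,0,0,0,41,-38,0,1,0,0,0,41,-38,0,1,0,0,0,41,-38,0,1,0,0,0,41,-38,0,1,0,0,0,41,-38,0,1,0,0,0,41,-38,0,1,0,0,0,28,-52,0,1,0,0,0,28,-52,0,1,0,0,0,28,-52,0,1,0,0,0,28,-52,0,1,0,0,0,28,-52,0,1,0,0,0,28,-52,0,1,0,0,0,28,-52,0,1,0,0,0,28,-52,0,1,0,0,0,28,-52,0,1,0,0,9.5,0,0,0,1,0,0,0,0,0,0,1]}}

```text
time: 2.35
tool_pos: [0.494, 0.2231, 0.238]
ee_rot: [3.132, 0.237, -0.002]
force: [-0.2, 0.2, -0.8]
opening: 0.0009
```

Request:
{"op": "drive_tool", "data": {"series": [0,0,0,3,2,50,1,0,0,0,0,0,50,1,0,0,0,0,0,45,1,0,0,0,0,0,20,1,0,0,0,0,0,12,1,0,0,0,0,0,0,1,0,0,0,0,0,0,1]}}

```text
time: 3.22
tool_pos: [0.4988, 0.2211, 0.063]
ee_rot: [-3.132, -0.233, -0.003]
force: [0.1, 0.9, -0.7]
opening: 0.0006
```

```bash
python3 - <<'E'
from h import *
d=grab('side','s1.png')
x=cv2.resize(d['color'][200:350,120:320],None,fx=4,fy=4,interpolation=cv2.INTER_CUBIC); cv2.imwrite('pics/s1c.png',x[:,:,::-1])
s=env.sense(); print(s['tool_pos'],s['force'])
E
```

```text
[0.49892388 0.22127274 0.06318305] [ 0.43355405 -0.29612269 -0.68891512]
```

View pics/s1c.png

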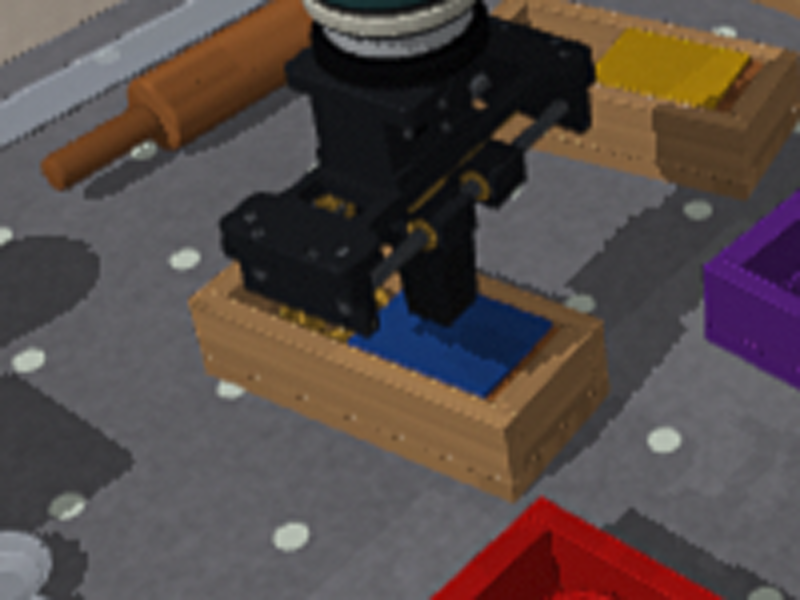

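The crop shows the closed fingers at about (440,300) just above the middle of the blue lid. The gripper body is clear of the rims and of the yellow box. Next I press down.

Request:
{"op": "drive_tool", "data": {"series": [0,0,0,0,0,8,1,0,0,0,0,0,3,1,0,0,0,0,0,2,1,0,0,0,0,0,1,1,0,0,0,0,0,0,1]}}

```text
time: 3.9
tool_pos: [0.5002, 0.2214, 0.0503]
ee_rot: [-3.133, -0.233, -0.007]
force: [-0.6, -3.4, 12.0]
opening: 0.0002
```

Request:
{"op": "drive_tool", "data": {"series": [0,0,0,5,0,0,1,0,0,0,7,0,0,1,0,0,0,7,0,0,1,0,0,0,6,0,0,1,0,0,0,0,0,0,1]}}

```text
time: 4.53
tool_pos: [0.5255, 0.2252, 0.0504]
ee_rot: [-3.132, -0.233, -0.009]
force: [0.6, -2.2, 9.7]
opening: 0.0002
```

```bash
python3 - <<'E'
from h import *
d=grab('side','s2.png')
x=cv2.resize(d['color'][200:350,120:320],None,fx=4,fy=4,interpolation=cv2.INTER_CUBIC); cv2.imwrite('pics/s2c.png',x[:,:,::-1])
s=env.sense(); print(s['tool_pos'],s['force'])
E
```

```text
[0.52550622 0.22521755 0.0503654 ] [ 0.72687233 -1.74616486  9.09352756]
```

View pics/s2c.png

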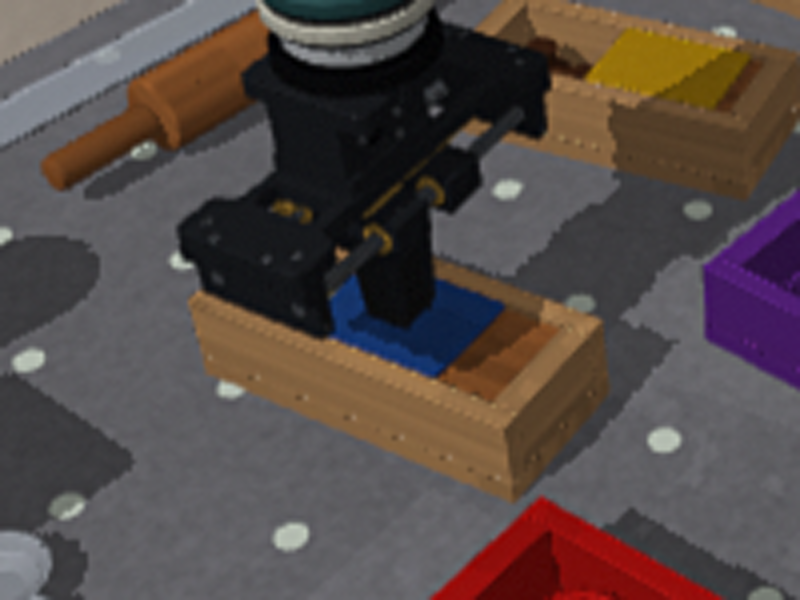

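The lid follows the fingers: its near corner moved from (490,395) to (437,377). I'll carry on with about 50 mm more and a little more press.

Request:
{"op": "drive_tool", "data": {"series": [0,0,0,5,0,0.5,1,0,0,0,7,0,0,1,0,0,0,7,0,0,1,0,0,0,7,0,0,1,0,0,0,7,0,0,1,0,0,0,7,0,0,1,0,0,0,5,0,0,1,0,0,0,4,0,0,1,0,0,0,0,0,0,1]}}

```text
time: 5.7
tool_pos: [0.5709, 0.2321, 0.0503]
ee_rot: [3.133, 0.232, -0.001]
force: [-7.5, -2.6, 19.0]
opening: 0.0004
```

The reaction along x rose to 7.5 N after about 72 mm of travel, which fits the end stop. I'll lift straight up, back off and check.

Request:
{"op": "drive_tool", "data": {"series": [0,0,0,-1,0,-3,1,0,0,0,0,0,-20,1,0,0,0,0,0,-50,1,0,0,0,-50,0,-30,1,0,0,0,-40,40,-20,1,0,0,0,0,60,0,1,0,0,0,0,60,0,1,0,0,0,0,60,0,1,0,0,0,0,60,0,1,0,0,0,0,60,0,1,0,0,0,0,60,0,1,0,0,0,0,0,0,1]}}

```text
time: 7.2
tool_pos: [0.5405, -0.1812, 0.1712]
ee_rot: [3.132, 0.224, 0.002]
force: [-0.5, 1.5, 0.0]
opening: 0.0005
```

```bash
python3 - <<'E'
from h import *
d=grab('top','t3.png')
im=d['color']; hsv=cv2.cvtColor(im,cv2.COLOR_RGB2HSV)
m=cv2.inRange(hsv,(105,120,60),(125,255,255)); z=np.zeros_like(m); z[120:245,170:250]=m[120:245,170:250]
c=max(cv2.findContours(z,0,2)[0],key=cv2.contourArea)
P=np.mean([back(d,u,v,.05) for u,v in cv2.boxPoints(cv2.minAreaRect(c))],0)
a=np.radians(8.5); print(P,(P-[.5288,.2245,.05])@[np.cos(a),np.sin(a),0]+.04,(P-[.4971,.221,.05])@[np.cos(a),np.sin(a),0])
s=env.sense(); print(s['tool_pos'],s['force'],s['time'])
E
```

```text
[0.56962683 0.23182044 0.05      ] 0.08146041587241709 0.07332955167994355
[ 0.54004546 -0.17903806  0.17086291] [0.26125321 0.88413114 0.43681539] 7.25
```

View pics/t3.png

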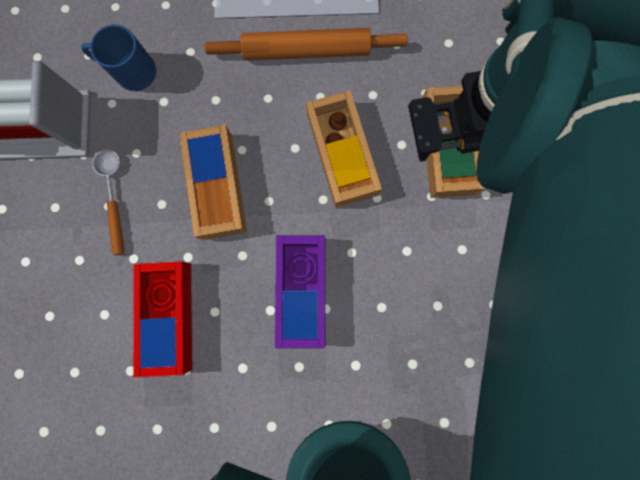

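The top view shows the blue lid at about (207,158), tight against the far rim with no compartment visible. The yellow lid is still at (350,161). The green lid is partly hidden, with its visible part where it was, and the arm is 0.17 m up in free air.

```bash
python3 -c "
from station import env
print(env.job_done())"
```

```text
the job is handed in; nothing more can be done
None
```

The blue lid is shut and the job is handed in. I pressed the closed fingertips onto it with about 10–19 N and dragged it roughly 73 mm along its axis until it met the end stop. Then I lifted off and moved the arm clear.

- **Blue lid:** the last top image puts it at about 0.081 m by camera estimate (end stop 0.080 m, accurate to about 2 mm). No compartment is visible.
- **Yellow lid:** by eye it is where it started, at the same pixel position as before.
- **Green lid:** it was partly hidden by the gripper in the last picture. Its visible part is unchanged and the arm never touched it, but I did not measure it.
- **Arm:** it ended 0.17 m above the table with about 1 N or less on the wrist, which is free air, at 7.25 s.

No check failed or disagreed.

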